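Return the knobbed weights to their graded block

ROBOT

A 7-joint arm with a two-finger parallel gripper is mounted at the origin on a cart in front of the work surface, level with it; the furniture and walls round the work are solid. World frame = base frame: x ahead of the robot, y to its left, z up, the work surface at z = 0. Lengths are in m, angles in rad, forces in N, time in s.
With the tool pointing down it reaches from about 0.425 to 0.95 m from the base axis. Payload 16.7 kg.
Tool frame: the origin (TCP) lies midway between the tips of the shut fingers; the grasp point (between the pads) lies 19 mm behind it (manip.grip_point_offset is the distance from the TCP to the grasp point, in m); z points along the fingers, y is the line along which they close (so a half turn about z gives the same grasp; the last joint's range is limited). The gripper opens to 94 mm and grips with 3 to 60 N. Pads are 16 mm wide; open, the fingers measure 119 mm over their backs; the gripper's body (75 mm by 177 mm) begins 78 mm behind the grasp point.
Start: joints at [-1.371, 0.426, 0.074, 1.606, -0.034, 1.111, -0.067], TCP at [0.231, 0.634, 0.205] pointing down, gripper open.
Joint ranges: [-2.85, 2.85], [-0.5, 2.14], [-1.23, 1.37], [0.21, 2.46], [-1.02, 4.16], [0.16, 2.05], [-2.73, 2.73]. Speed limits (rad/s): [1.89, 1.89, 2.39, 2.39, 3.01, 3.01, 3.01].

INTERFACE

Orientations are given as [roll, pitch, yaw] about the fixed x, y, z axes, in that order (R = Rz(yaw) Ry(pitch) Rx(roll)).
In Python, from cell import manip gives the robot as it stands.
- The arm moves only by the tool jog_arm, never from a script. Its argument "moves" is a list of rows, each an object with "grip": the opening, from 0 (shut) to 1 (fully open); "dp": the shift along the tool's x, y, z in mm, a list of three; "spin": the turn about the tool's z in rad. A call has 1 to 20 rows; each row is the pose to reach, as a shift and turn from the pose commanded when the call began, along the tool's axes at that moment; what a row does not reach only later rows make up. A row lasts 1/10 s, in which the tool goes at most 50 mm and 8.59 degrees, less where a joint would pass 70% of its speed; a pose out of reach is approached as far as the arm can. A call with a gripper value outside its range is refused whole. The fingers move at their own pace and stop on an object; "squeeze" is the grip in N (left out, the last holds). Time passes only in rows, so rows that repeat a pose let the fingers close. It gives the time, the measured TCP pose, the force, the opening and the grip force at its end, in the units of the state.
- manip.sense(): the state, without advancing time (a new reading comes with each control period).
- manip.get_image(name): name is "side" or "top" or "wrist"; returns a dict with "frame" (480x640x3 uint8, red, green, blue), "depth" (480x640 float32, m along the optical axis (not along the pixel's ray), 0 where there is no reading), "K" (3x3 intrinsics, pixels), "k1" (the pictures are not rectified: a ray, as slopes to the right and down, at radius r is drawn at 1 + k1 r^2 times it, then the intrinsics apply), "position" and "attitude" of the camera in the world. Camera axes: x right, y down, z forward; pixel columns grow to the right and rows downward; lengths in m; the calibration is good to about 2 mm. A picture is of the moment at which its call begins.
- manip.close_job(): hands the job in; it is judged then, once.
The state is a dict: "time": time; "joint_pos": joint angles; "joint_vel": joint speeds; "joint_torque": joint torques, N m; "tcp_pos": TCP position; "tool_rot": TCP orientation; "contact_force": force on the tool from outside, world axes, zero at the start; "torque": the same for the moment, N m; "opening": finger opening in m; "finger_force": force on a finger pad.
Only numpy, scipy, OpenCV 4.12 (cv2) and the standard library are available. Lean on these libraries where they do the work, as an engineer would, in place of code of your own. Each camera call takes 0.05 s, during which the arm holds its last target. There are 200 camera calls.

TASK

Put the four knobbed steel weights back in the beech weight block on the bench, each standing upright and fully down in the well bored for its own size: largest weight in the largest well, and so on down to the smallest. Somebody has stood one of the two lesser weights in the second-largest well, so that one must come out and go to its own well before the right weight can go in. Leave the fittings and the tape reel on the bench where they are.

Things in the scene. Friction and masses are not known exactly. Their poses are not given: they have to be found in the camera images.
- weight_block: Fixed beech block, 78 x 214 x 10 mm high, one row of four round wells through to the bench (well floors at z = 0). Origin at the centre of its underside, y along the row. Wells at x = 0: 50 mm bore at y = +70 mm, 38 mm at +11, 31 mm at -39.5, 25 mm at -83. Mouths countersunk 45 degrees, 4 mm wider all round. No weight fits a smaller weight's well. Keep fingertips above its top.
- weight_largest: Upright cylinder with a narrower round knob on top, plain bright steel. Origin at the centre of its underside, z up; yaw is of no account. Grip it round the body. Largest of the four: 44 mm diameter, 73 mm high (straight body up to 33 mm), 500 g. Belongs in the 50 mm well.
- weight_large: Upright cylinder with a narrower round knob on top, plain bright steel. Origin at the centre of its underside, z up; yaw is of no account. Grip it round the body. Second: 33 mm diameter, 54 mm high (straight body up to 25 mm), 200 g. Belongs in the 38 mm well.
- weight_medium: Upright cylinder with a narrower round knob on top, plain bright steel. Origin at the centre of its underside, z up; yaw is of no account. Grip it round the body. Third: 26 mm diameter, 43 mm high (straight body up to about 24 mm), 100 g. Belongs in the 31 mm well. At the start either this one or weight_small stands in the 38 mm well.
- weight_small: Upright cylinder with a narrower round knob on top, plain bright steel. Origin at the centre of its underside, z up; yaw is of no account. Grip it round the body. Smallest: 21 mm diameter, 36 mm high (straight body up to about 19 mm), 50 g. Belongs in the 25 mm well. At the start either this one or weight_medium stands in the 38 mm well.
- brass_adapter: Bystander: brass double-ended threaded adapter lying on its side, 24 x 45 x 21 mm, long axis along its y. Origin at the centre of its underside.
- steel_adapter: Bystander: steel double-ended threaded adapter lying on its side, 19 x 45 x 17 mm, long axis along its y. Origin at the centre of its underside.
- tape_reel: Bystander: blue and white reel of thread tape lying flat, 50 mm diameter, 17 mm high. Origin at the centre of its underside.
- hex_plug: Bystander: small brass hexagon plug, 19 x 22 x 22 mm. Origin at the centre of its underside.
There are look-alikes about, which are no part of the job. Leave any pink look-alike of the weight_large alone. Leave any pink look-alike of the weight_medium alone.

How it is judged:
At the end, for the whole second after the job is handed in: Each of the four weights stands in its own well: within 8 mm of the well's centre along both axes of the block, underside less than 4 mm above the bench, upright within 0.1 rad, released and at rest (x of weight_largest in the frame of weight_block between -0.008 and 0.008 m and y of weight_largest in the frame of weight_block between 0.062 and 0.078 m and height (world z) of each of weight_largest, weight_large, weight_medium, weight_small below 0.004 m and angle between each of weight_largest, weight_large, weight_medium, weight_small's own z axis and vertical below 0.1 rad and linear speed of each of weight_largest, weight_large, weight_medium, weight_small below 0.02 m/s and angular speed of each of weight_largest, weight_large, weight_medium, weight_small below 0.2 rad/s and x of weight_large in the frame of weight_block between -0.008 and 0.008 m and y of weight_large in the frame of weight_block between 0.003 and 0.019 m and x of weight_medium in the frame of weight_block between -0.008 and 0.008 m and y of weight_medium in the frame of weight_block between -0.0475 and -0.0315 m and x of weight_small in the frame of weight_block between -0.008 and 0.008 m and y of weight_small in the frame of weight_block between -0.091 and -0.075 m); the robot touches nothing.
It fails at once if the brass adapter is moved by more than 30 mm (distance of brass_adapter from where it was at the start of the episode above 0.03 m).
It fails at once if the steel adapter is moved by more than 30 mm (distance of steel_adapter from where it was at the start of the episode above 0.03 m).
It fails at once if the tape reel is moved by more than 30 mm (distance of tape_reel from where it was at the start of the episode above 0.03 m).
It fails at once if the hexagon plug is moved by more than 30 mm (distance of hex_plug from where it was at the start of the episode above 0.03 m).
It also fails if it takes over 96 s, if anything falls off the work surface, if the arm or the gripper's body presses on something with over 40 N, if the wrist force passes 120 N, or if a joint passes its speed limit or range.

## Working session

There is one attempt and no reset: what is moved stays moved. The work goes in short steps, Python scripts to look and compute and a tool call to move; the robot and the scene stay as the last step left them, time stands still between calls to the robot, and variables do not carry over. Pictures are saved under pics/ and viewed, at most 14 in all, crops included, and the job is handed in when it is done.

Besides the shell and the picture viewer there is one more tool, called as a command line: name --argument value ..., lists and objects as JSON in quotes. jog_arm: Moves the arm, as the interface text tells. Its arguments: {"type":"object","properties":{"moves":{"type":"array","items":{"type":"object","properties":{"grip":{"type":"number"},"dp":{"type":"array","items":{"type":"number"}},"spin":{"type":"number"}}}},"squeeze":{"type":"number"}},"required":["moves"]}

```bash
ls; mkdir -p pics; cat > h.py <<'E'
import numpy as np, cv2
from cell import manip
def grab(n,save=None):
    im=manip.get_image(n)
    if save: cv2.imwrite('pics/'+save,im['frame'][:,:,::-1])
    return im
def rot(a):
    a=np.array(a,float)
    if a.shape==(3,3): return a
    from scipy.spatial.transform import Rotation as R
    return R.from_euler('xyz',a).as_matrix() if a.size==3 else R.from_quat(a).as_matrix()
def ray(im,u,v):
    K=np.array(im['K']);x=np.array([(u-K[0,2])/K[0,0],(v-K[1,2])/K[1,1]]);k=im['k1'];s=x.copy()
    for _ in range(20): s=x/(1+k*(s@s))
    return np.array(im['position']),rot(im['attitude'])@np.array([s[0],s[1],1.])
def plane(im,u,v,z):
    p,d=ray(im,u,v); return p+d*(z-p[2])/d[2]
def pt(im,u,v):
    p,d=ray(im,u,v); return p+d*im['depth'][int(v),int(u)]
E
python3 - <<'E'
from h import *
for n in('top','side','wrist'):
    im=grab(n,n+'1.png'); print(n,im['position'],im['attitude'],im['K'],im['k1'])
print(manip.sense())
E
```

```text
pics
top [0.41766069 0.01597979 0.87028576] [-3.02971398 -0.01798678 -1.59927595] [[481.53719034   0.         317.17978041]
 [  0.         481.53719034 241.61717222]
 [  0.           0.           1.        ]] -0.052408353814149496
side [ 0.06685894 -0.88266993  0.53886795] [-2.03628769 -0.02017038 -0.46397408] [[606.57781787   0.         321.36225708]
 [  0.         606.57781787 238.32796217]
 [  0.           0.           1.        ]] -0.12214318856045527
wrist [0.16805957 0.65741394 0.38475889] [2.91165197e+00 1.05296134e-03 1.22123680e+00] [[343.39891161   0.         320.57190332]
 [  0.         343.39891161 245.67718826]
 [  0.           0.           1.        ]] -0.029354466674716456
{'time': 0.15, 'joint_pos': array([-1.37149324,  0.42660172,  0.07388415,  1.60645404, -0.03407441,
        1.11078928, -0.06709213]), 'joint_vel': array([ 0.0008214 , -0.00317896,  0.00077067, -0.00401871,  0.00041801,
       -0.00053253, -0.00031998]), 'joint_torque': array([ 4.05534942e-03, -9.36273980e+01,  3.66916537e+00, -4.54427540e+01,
       -4.87471407e-02,  1.79278292e-02,  2.03525010e-04]), 'tcp_pos': array([0.230629  , 0.63401986, 0.20493102]), 'tool_rot': array([-3.14060473e+00,  9.89946123e-05,  2.79275158e+00]), 'contact_force': array([ 0.14031802,  0.68682941, -0.24347807]), 'torque': array([ 0.02280485, -0.04289779,  0.00665408]), 'finger_force': 0.0, 'opening': 0.09417488752479927}
```

View pics/top1.png

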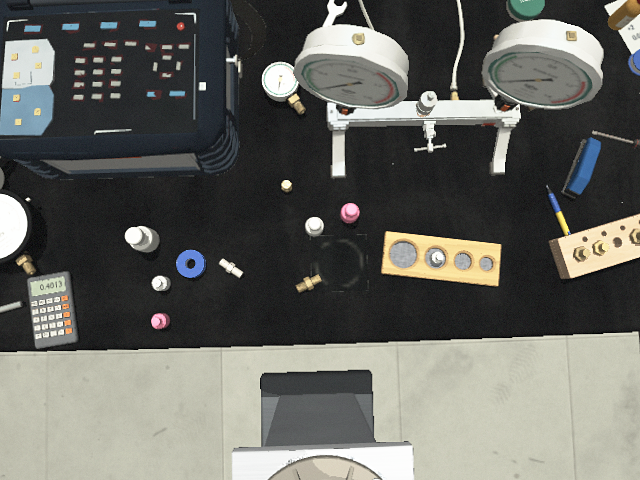

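View pics/side1.png

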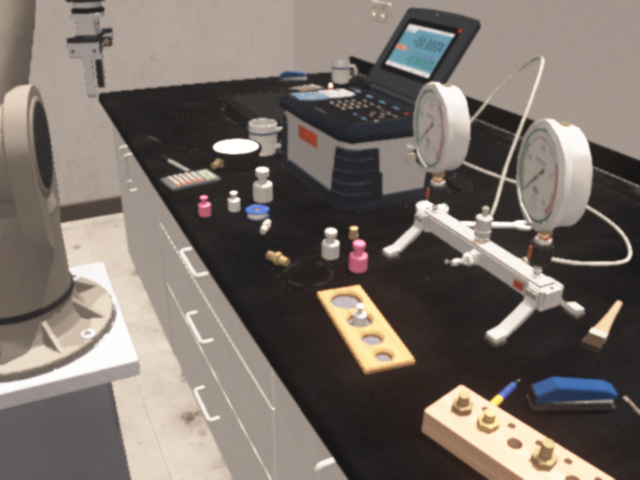

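The top view shows the weights as follows:
- Largest at (142,238).
- Large at (314,227).
- A lesser weight at (161,284).
- Another lesser weight in the second well at (437,257).

The pink decoys are at (350,213) and (160,321). The block is at (441,259), and the fittings are the reel (191,264), steel adapter (231,267), brass adapter (309,284) and hex plug (286,186).

```bash
cat >> h.py <<'E'
def cloud(im,u0,v0,u1,v1):
    K=np.array(im['K']);P=[]
    for v in range(v0,v1):
        for u in range(u0,u1):
            if im['depth'][v,u]>0: P.append(np.r_[pt(im,u,v),u,v])
    return np.array(P)
E
python3 - <<'E'
from h import *
im=grab('top'); f=im['frame']
hsv=cv2.cvtColor(f,cv2.COLOR_RGB2HSV)
m=cv2.inRange(hsv,(12,70,120),(35,255,255)); m[:, :370]=0; m[:,515:]=0; m[:225]=0; m[300:]=0
m=cv2.morphologyEx(m,cv2.MORPH_CLOSE,np.ones((3,3)))
c=max(cv2.findContours(m,cv2.RETR_EXTERNAL,cv2.CHAIN_APPROX_NONE)[0],key=cv2.contourArea)
W=np.array([plane(im,u,v,.010)[:2] for u,v in c[:,0]]).astype(np.float32)
r=cv2.minAreaRect(W*1000); print('block',r)
# wells: holes
cc,h=cv2.findContours(m,cv2.RETR_CCOMP,cv2.CHAIN_APPROX_NONE)
for q,hh in zip(cc,h[0]):
    if hh[3]>=0 and cv2.contourArea(q)>40:
        w=np.array([plane(im,u,v,.010)[:2] for u,v in q[:,0]]).astype(np.float32)
        print('well',cv2.fitEllipse(w*1000))
for n,(a,b) in dict(largest=(142,238),large=(314,227),lessA=(161,284),lessB=(437,257),pinkA=(350,213),pinkB=(160,321),brass=(309,284),steel=(231,267),reel=(191,264),plug=(286,186)).items():
    P=cloud(im,a-20,b-20,a+20,b+20); P=P[P[:,2]>.008 if n!='lessB' else P[:,2]>.015]
    d=np.hypot(P[:,3]-a,P[:,4]-b); P=P[d<20]
    z=np.percentile(P[:,2],98); T=P[P[:,2]>z-.006]
    print(n,'top z',z.round(4),'centre',((T[:,:2].min(0)+T[:,:2].max(0))/2).round(4),T[:,:2].mean(0).round(4),'knob w',np.ptp(T[:,:2],axis=0).round(4),'all',np.ptp(P[:,:2],axis=0).round(4))
E
```

```text
block ((477.7655944824219, -225.76202392578125), (215.05477905273438, 77.64680480957031), 81.98475646972656)
well ((466.08331298828125, -306.91009521484375), (25.69986343383789, 26.592857360839844), 104.24993896484375)
well ((472.0258483886719, -263.92626953125), (31.545705795288086, 32.77225112915039), 58.77348327636719)
well ((478.9546813964844, -214.06053161621094), (38.92148208618164, 39.22779846191406), 160.92091369628906)
well ((487.1600036621094, -155.92221069335938), (50.76402282714844, 51.02070236206055), 108.79244232177734)
largest top z 0.0766 centre [0.5254 0.3055] [0.5254 0.3056] knob w [0.0293 0.0292] all [0.043  0.0398]
large top z 0.0576 centre [0.5411 0.0024] [0.5408 0.0024] knob w [0.0214 0.0191] all [0.0313 0.0304]
lessA top z 0.0453 centre [0.4462 0.2761] [0.4467 0.2758] knob w [0.0138 0.0147] all [0.0251 0.0255]
lessB top z 0.0388 centre [ 0.4798 -0.2146] [ 0.4792 -0.2141] knob w [0.0107 0.0107] all [0.0594 0.0622]
pinkA top z 0.0577 centre [ 0.5638 -0.0613] [ 0.5636 -0.0616] knob w [0.0212 0.0208] all [0.0324 0.0322]
pinkB top z 0.0457 centre [0.3808 0.278 ] [0.3811 0.2772] knob w [0.0121 0.0156] all [0.0237 0.0264]
brass top z 0.0246 centre [0.44   0.0161] [0.4401 0.0154] knob w [0.0237 0.0393] all [0.031  0.0444]
steel top z 0.0203 centre [0.4702 0.1518] [0.4709 0.1528] knob w [0.0327 0.0419] all [0.0349 0.0428]
reel top z 0.0218 centre [0.48   0.2242] [0.4803 0.2247] knob w [0.0482 0.0507] all [0.0482 0.0507]
plug top z 0.0264 centre [0.6178 0.051 ] [0.6181 0.0507] knob w [0.0155 0.0145] all [0.0179 0.0167]
```

Tops at 45 mm (lessA) and 39 mm (lessB), less about 3 mm of bias, make lessA the medium and lessB the small. Candidates:
- Medium: steel (161,284) or pink (160,321).
- Large: steel (314,227) or pink (350,213).
- Largest: (142,238).
- Small: (437,257), in the well.

I choose the steel ones and check them in a crop.

```bash
cat >> h.py <<'E'
def to(x,y,z,yaw=None):
    s=manip.sense(); R=rot(s['tool_rot']); d=R.T@(np.array([x,y,z])-s['tcp_pos'])*1000
    sp=0 if yaw is None else s['tool_rot'][2]-yaw
    return d.round(1),round(float((sp+np.pi)%(2*np.pi)-np.pi),3)
E
python3 - <<'E'
from h import *
im=cv2.imread('pics/side1.png')[170:380,190:430]; cv2.imwrite('pics/crop1.png',cv2.resize(im,None,fx=2.8,fy=2.8,interpolation=cv2.INTER_CUBIC))
t=grab('top'); P=cloud(t,0,0,620,300)
Q=P[P[:,2]>.09]
for a in np.arange(-.4,.5,.1):
    q=Q[(Q[:,1]>a)&(Q[:,1]<a+.1)]
    if len(q): print(round(a,1),'min x',np.percentile(q[:,0],1).round(3),'max z',q[:,2].max().round(3))
print(to(.446,.276,.205,1.431))
print(to(.446,.276,.1,1.431))
E
```

```text
-0.4 min x 0.677 max z 0.33
-0.3 min x 0.709 max z 0.328
-0.2 min x 0.685 max z 0.305
-0.1 min x 0.691 max z 0.326
-0.0 min x 0.715 max z 0.307
0.1 min x 0.636 max z 0.207
0.2 min x 0.632 max z 0.211
0.3 min x 0.63 max z 0.214
0.4 min x 0.633 max z 0.216
(array([-3.248e+02, -2.630e+02,  3.000e-01]), 1.362)
(array([-324.8, -262.9,  105.3]), 1.362)
```

View pics/crop1.png

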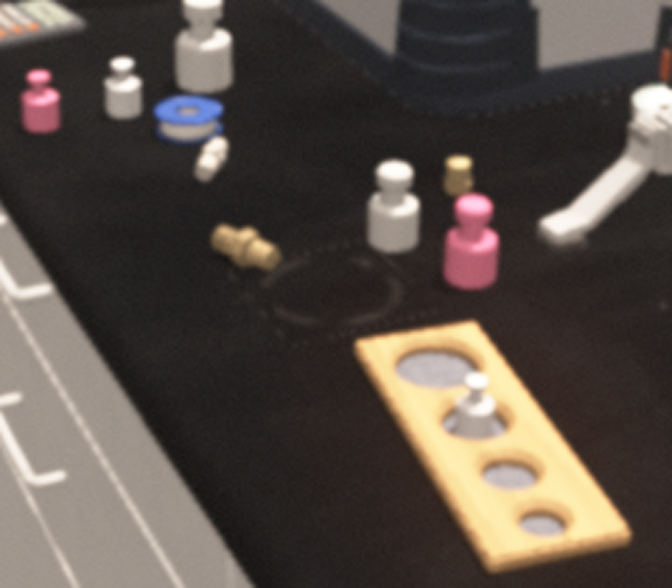

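The crop shows the steel medium at (123,88), the steel large at (393,205) and the small in the second well at (475,405). The pink ones are separate. The medium goes first.

jog_arm --moves '[{"dp": [-325,-263,45],"spin": 1.362,"grip": 0.5},{"dp": [-325,-263,45],"spin": 1.362,"grip": 0.5},{"dp": [-325,-263,45],"spin": 1.362,"grip": 0.5},{"dp": [-325,-263,45],"spin": 1.362,"grip": 0.5},{"dp": [-325,-263,45],"spin": 1.362,"grip": 0.5},{"dp": [-325,-263,45],"spin": 1.362,"grip": 0.5},{"dp": [-325,-263,45],"spin": 1.362,"grip": 0.5},{"dp": [-325,-263,45],"spin": 1.362,"grip": 0.5},{"dp": [-325,-263,45],"spin": 1.362,"grip": 0.5},{"dp": [-325,-263,45],"spin": 1.362,"grip": 0.5},{"dp": [-325,-263,45],"spin": 1.362,"grip": 0.5},{"dp": [-325,-263,45],"spin": 1.362,"grip": 0.5},{"dp": [-325,-263,45],"spin": 1.362,"grip": 0.5},{"dp": [-325,-263,45],"spin": 1.362,"grip": 0.5},{"dp": [-325,-263,45],"spin": 1.362,"grip": 0.5},{"dp": [-325,-263,45],"spin": 1.362,"grip": 0.5}]' --squeeze 25

```text
time: 1.85
tcp_pos: [0.4461, 0.2763, 0.1605]
tool_rot: [-3.142, 0.0, 1.431]
contact_force: [0.2, -0.5, -0.5]
opening: 0.0472
finger_force: 0.0
```

```bash
python3 - <<'E'
from h import *
im=grab('wrist','w1.png')
print(manip.sense()['tcp_pos'],manip.sense()['tool_rot'],to(.446,.276,.014,1.431))
for p in [(.446,.276,.04),(.5254,.3055,.07)]:
    R=rot(im['attitude']); c=R.T@(np.array(p)-im['position']); x=c[:2]/c[2]; x=x*(1+im['k1']*x@x); print(p,np.array(im['K'])[:2,:2]@x+np.array(im['K'])[:2,2])
E
```

```text
[0.44615275 0.27620923 0.16048841] [-3.14156700e+00  1.23727997e-05  1.43116329e+00] (array([-2.000e-01, -1.000e-01,  1.465e+02]), 0.0)
(0.446, 0.276, 0.04) [321.68365132 241.68639885]
(0.5254, 0.3055, 0.07) [416.59994146 199.87233839]
```

View pics/w1.png

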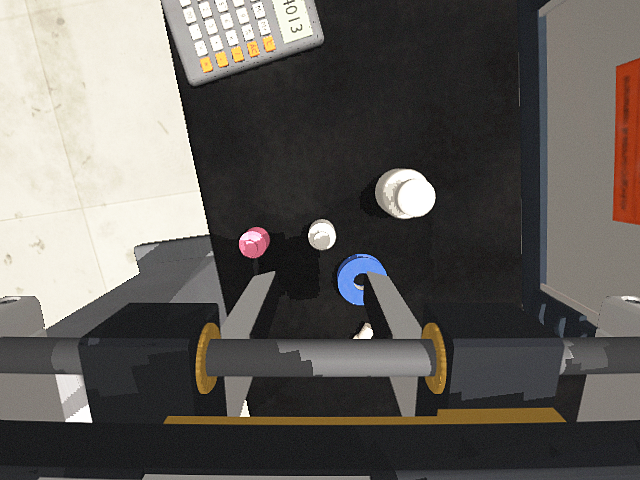

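The wrist view shows the medium's knob at about (322,239) against a predicted (322,242), so it agrees within about 2 mm. The pink one (255,242) and the reel (362,280) are clear. Going down to grip.

jog_arm --moves '[{"dp": [0,0,45],"grip": 0.5},{"dp": [0,0,90],"grip": 0.5},{"dp": [0,0,115],"grip": 0.5},{"dp": [0,0,130],"grip": 0.5},{"dp": [0,0,140],"grip": 0.5},{"dp": [0,0,146],"grip": 0.5},{"dp": [0,0,146],"grip": 0.5},{"dp": [0,0,146],"grip": 0.1},{"dp": [0,0,146],"grip": 0.1},{"dp": [0,0,146],"grip": 0.1},{"dp": [0,0,146],"grip": 0.1},{"dp": [0,0,146],"grip": 0.1},{"dp": [0,0,146],"grip": 0.1},{"dp": [0,0,146],"grip": 0.1},{"dp": [0,0,146],"grip": 0.1},{"dp": [0,0,146],"grip": 0.1}]' --squeeze 20

```text
validation failed for argument at $.mo...
```

```bash
python3 - <<'E'
from h import *
print(to(.472,-.264,.10,1.431))
E
```

```text
(array([-531.4,  100.8,   60.5]), 0.0)
```

jog_arm --moves '[{"dp": [0,0,45],"spin": 0,"grip": 0.5},{"dp": [0,0,90],"spin": 0,"grip": 0.5},{"dp": [0,0,115],"spin": 0,"grip": 0.5},{"dp": [0,0,130],"spin": 0,"grip": 0.5},{"dp": [0,0,140],"spin": 0,"grip": 0.5},{"dp": [0,0,146],"spin": 0,"grip": 0.5},{"dp": [0,0,146],"spin": 0,"grip": 0.5},{"dp": [0,0,146],"spin": 0,"grip": 0.1},{"dp": [0,0,146],"spin": 0,"grip": 0.1},{"dp": [0,0,146],"spin": 0,"grip": 0.1},{"dp": [0,0,146],"spin": 0,"grip": 0.1},{"dp": [0,0,146],"spin": 0,"grip": 0.1},{"dp": [0,0,146],"spin": 0,"grip": 0.1}]' --squeeze 20

```text
time: 3.2
tcp_pos: [0.4465, 0.2764, 0.015]
tool_rot: [3.141, -0.001, 1.431]
contact_force: [-1.4, -0.3, 8.4]
opening: 0.0254
finger_force: 20.0
```

jog_arm --moves '[{"dp": [0,0,-10],"spin": 0,"grip": 0.1},{"dp": [0,0,-35],"spin": 0,"grip": 0.1},{"dp": [0,0,-70],"spin": 0,"grip": 0.1},{"dp": [-10,2,-86],"spin": 0,"grip": 0.1},{"dp": [-45,9,-86],"spin": 0,"grip": 0.1},{"dp": [-90,17,-86],"spin": 0,"grip": 0.1},{"dp": [-135,26,-86],"spin": 0,"grip": 0.1},{"dp": [-180,34,-86],"spin": 0,"grip": 0.1},{"dp": [-225,43,-86],"spin": 0,"grip": 0.1},{"dp": [-270,51,-86],"spin": 0,"grip": 0.1},{"dp": [-315,60,-86],"spin": 0,"grip": 0.1},{"dp": [-360,68,-86],"spin": 0,"grip": 0.1},{"dp": [-405,77,-86],"spin": 0,"grip": 0.1},{"dp": [-450,85,-86],"spin": 0,"grip": 0.1},{"dp": [-490,93,-86],"spin": 0,"grip": 0.1},{"dp": [-518,98,-86],"spin": 0,"grip": 0.1},{"dp": [-532,101,-86],"spin": 0,"grip": 0.1},{"dp": [-532,101,-86],"spin": 0,"grip": 0.1},{"dp": [-532,101,-86],"spin": 0,"grip": 0.1}]'

```text
time: 5.1
tcp_pos: [0.4719, -0.2638, 0.1005]
tool_rot: [-3.141, -0.001, 1.431]
contact_force: [-0.0, 0.4, -1.2]
opening: 0.0257
finger_force: 20.0
```

```bash
python3 - <<'E'
from h import *
im=grab('wrist','w2.png')
s=manip.sense(); print(s['tcp_pos'],s['contact_force'],s['opening'])
f=im['frame']; hsv=cv2.cvtColor(f,cv2.COLOR_RGB2HSV)
m=cv2.inRange(hsv,(12,70,100),(35,255,255)); m=cv2.morphologyEx(m,cv2.MORPH_CLOSE,np.ones((3,3)))
cc,h=cv2.findContours(m,cv2.RETR_CCOMP,cv2.CHAIN_APPROX_NONE)
for q,hh in zip(cc,h[0]):
    if hh[3]>=0 and cv2.contourArea(q)>80:
        w=np.array([plane(im,u,v,.010)[:2] for u,v in q[:,0]]).astype(np.float32)
        print('well',q[:,0].mean(0),cv2.fitEllipse(w*1000))
E
```

```text
[ 0.47204172 -0.26337769  0.10051698] [-0.14787203  0.37529644 -0.99871824] 0.025181976977265177
well [320.58823529 186.36764706] ((477.9205322265625, -213.8739013671875), (37.043243408203125, 37.44911193847656), 58.84528350830078)
well [321.05612245 107.69897959] ((485.968017578125, -156.9169464111328), (48.592166900634766, 48.78279495239258), 89.31248474121094)
well [362.40372671 123.59937888] ((515.0079345703125, -172.36936950683594), (15.24393367767334, 122.72755432128906), 172.30715942382812)
```

View pics/w2.png

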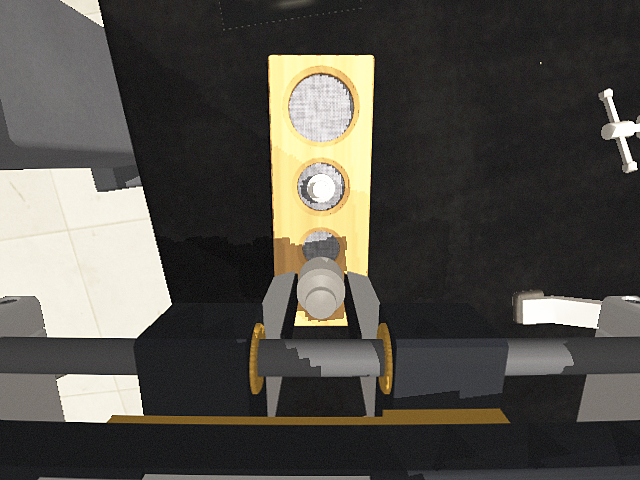

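The wrist view shows the weight held upright above the third well (320,245), with the small in the second well at (320,187). The well positions agree with the top view to about 1 mm. Lowering.

jog_arm --moves '[{"dp": [0,0,30],"spin": 0,"grip": 0.1},{"dp": [0,0,55],"spin": 0,"grip": 0.1},{"dp": [0,0,68],"spin": 0,"grip": 0.1},{"dp": [0,0,73],"spin": 0,"grip": 0.1},{"dp": [0,0,77],"spin": 0,"grip": 0.1},{"dp": [0,0,81],"spin": 0,"grip": 0.1},{"dp": [0,0,84],"spin": 0,"grip": 0.1},{"dp": [0,0,84],"spin": 0,"grip": 0.1},{"dp": [0,0,84],"spin": 0,"grip": 0.1}]'

```text
time: 6.05
tcp_pos: [0.4721, -0.2649, 0.0168]
tool_rot: [3.141, 0.0, 1.431]
contact_force: [-0.7, 0.4, -0.7]
opening: 0.0259
finger_force: 20.0
```

jog_arm --moves '[{"dp": [0,0,1],"spin": 0,"grip": 0.1},{"dp": [0,0,1],"spin": 0,"grip": 0.4},{"dp": [0,0,1],"spin": 0,"grip": 0.4},{"dp": [0,0,1],"spin": 0,"grip": 0.4},{"dp": [0,0,1],"spin": 0,"grip": 0.4},{"dp": [0,0,-15],"spin": 0,"grip": 0.4},{"dp": [0,0,-50],"spin": 0,"grip": 0.4},{"dp": [15,0,-84],"spin": 0,"grip": 0.4},{"dp": [40,0,-84],"spin": 0,"grip": 0.4},{"dp": [50,0,-84],"spin": 0,"grip": 0.4},{"dp": [50,0,-84],"spin": 0,"grip": 0.4},{"dp": [50,0,-84],"spin": 0,"grip": 0.4}]'

```text
time: 7.25
tcp_pos: [0.4785, -0.2157, 0.1]
tool_rot: [-3.141, 0.0, 1.431]
contact_force: [-1.4, -0.1, -0.1]
opening: 0.0375
finger_force: 0.0
```

```bash
python3 - <<'E'
from h import *
im=grab('wrist','w3.png'); t=grab('top')
for a,b,z0 in((463,260,.018),(437,257,.018)):
    P=cloud(t,a-11,b-11,a+11,b+11);P=P[(P[:,2]>z0)&(P[:,2]<.06)]
    if len(P): z=np.percentile(P[:,2],98); T=P[P[:,2]>z-.005]; print(z,T[:,:2].mean(0),np.median(T[:,3:],axis=0))
print(manip.sense()['tcp_pos'],to(.479,-.214,.0135,1.431))
E
```

```text
0.0299033041336639 [ 0.47861373 -0.25518818] [460.5 256.5]
0.03856542628667357 [ 0.47920247 -0.21420078] [439. 256.]
[ 0.47839873 -0.21630939  0.10002475] (array([ 2.4,  0.4, 86.5]), -0.001)
```

View pics/w3.png

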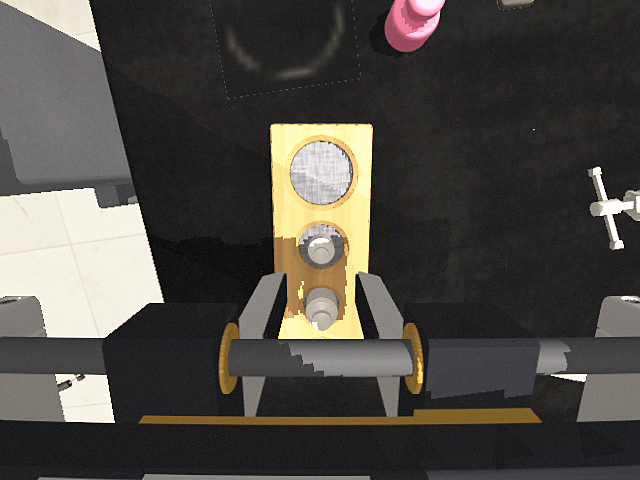

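The medium (322,308) is seated in the third well and the small is at (321,247). Gripping the small next.

jog_arm --moves '[{"dp": [2,0,35],"spin": 0,"grip": 0.4},{"dp": [2,0,62],"spin": 0,"grip": 0.4},{"dp": [2,0,78],"spin": 0,"grip": 0.4},{"dp": [2,0,84],"spin": 0,"grip": 0.4},{"dp": [2,0,86],"spin": 0,"grip": 0.4},{"dp": [2,0,86],"spin": 0,"grip": 0.1},{"dp": [2,0,86],"spin": 0,"grip": 0.1},{"dp": [2,0,86],"spin": 0,"grip": 0.1},{"dp": [2,0,86],"spin": 0,"grip": 0.1},{"dp": [2,0,86],"spin": 0,"grip": 0.1},{"dp": [2,0,86],"spin": 0,"grip": 0.1}]' --squeeze 15

```text
time: 8.45
tcp_pos: [0.4798, -0.2135, 0.0151]
tool_rot: [3.14, 0.0, 1.431]
contact_force: [-0.9, -0.5, 7.9]
opening: 0.0195
finger_force: 15.0
```

jog_arm --moves '[{"dp": [0,0,-8],"spin": 0,"grip": 0.1},{"dp": [0,0,-25],"spin": 0,"grip": 0.1},{"dp": [0,0,-55],"spin": 0,"grip": 0.1},{"dp": [0,0,-80],"spin": 0,"grip": 0.1},{"dp": [-15,0,-85],"spin": 0,"grip": 0.1},{"dp": [-50,0,-85],"spin": 0,"grip": 0.1},{"dp": [-82,0,-85],"spin": 0,"grip": 0.1},{"dp": [-94,0,-85],"spin": 0,"grip": 0.1},{"dp": [-94,0,-85],"spin": 0,"grip": 0.1},{"dp": [-94,0,-85],"spin": 0,"grip": 0.1}]'

```text
time: 9.45
tcp_pos: [0.4658, -0.306, 0.0991]
tool_rot: [-3.141, -0.0, 1.43]
contact_force: [0.2, -0.2, -0.9]
opening: 0.02
finger_force: 15.0
```

```bash
python3 - <<'E'
from h import *
im=grab('wrist','w4.png'); s=manip.sense(); print(s['tcp_pos'],s['opening'],s['contact_force'],to(.4655,-.3073,.0150,1.431))
E
```

```text
[ 0.46605739 -0.30552556  0.09911624] 0.019769225002495498 [-0.44326582 -0.19496351 -0.62476617] (array([-1.9, -0.2, 84.1]), 0.0)
```

View pics/w4.png

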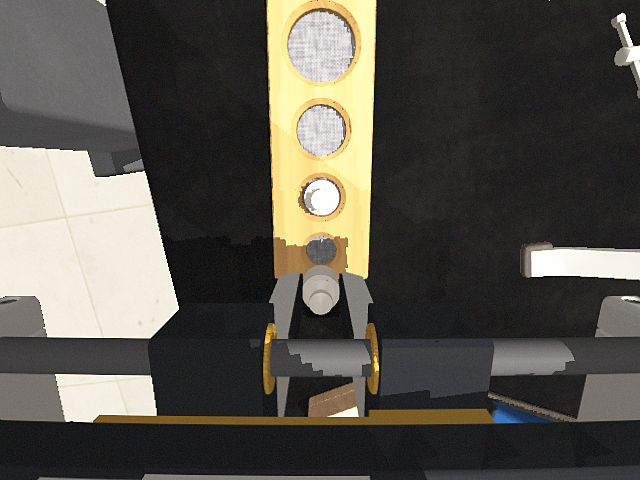

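The small is held at (321,290), the smallest well is at (320,250), and the medium is centred in its well at (321,197). Lowering the small.

jog_arm --moves '[{"dp": [-1,0,30],"spin": 0,"grip": 0.1},{"dp": [-1,0,55],"spin": 0,"grip": 0.1},{"dp": [-1,0,68],"spin": 0,"grip": 0.1},{"dp": [-1,0,72],"spin": 0,"grip": 0.1},{"dp": [-1,0,76],"spin": 0,"grip": 0.1},{"dp": [-1,0,80],"spin": 0,"grip": 0.1},{"dp": [-1,0,83],"spin": 0,"grip": 0.1},{"dp": [-1,0,83],"spin": 0,"grip": 0.1}]'

```text
time: 10.3
tcp_pos: [0.4661, -0.3074, 0.0166]
tool_rot: [3.141, 0.0, 1.431]
contact_force: [0.6, -0.2, -0.1]
opening: 0.0197
finger_force: 15.0
```

Seated without contact force. Releasing, then moving over the large, whose surroundings I check next.

jog_arm --moves '[{"dp": [0,0,1],"spin": 0,"grip": 0.1},{"dp": [0,0,1],"spin": 0,"grip": 0.35},{"dp": [0,0,1],"spin": 0,"grip": 0.35},{"dp": [0,0,1],"spin": 0,"grip": 0.35},{"dp": [0,0,1],"spin": 0,"grip": 0.35},{"dp": [0,0,-20],"spin": 0,"grip": 0.35},{"dp": [0,0,-60],"spin": 0,"grip": 0.5},{"dp": [0,0,-105],"spin": 0,"grip": 0.55},{"dp": [0,0,-105],"spin": 0,"grip": 0.55}]'

```text
time: 11.2
tcp_pos: [0.4681, -0.3091, 0.1264]
tool_rot: [3.135, 0.001, 1.43]
contact_force: [0.6, -0.4, -0.7]
opening: 0.0513
finger_force: 0.0
```

```bash
python3 - <<'E'
from h import *
t=grab('top','t2.png'); s=manip.sense(); print(s['tcp_pos'],to(.541,.0024,.12,1.431))
cv2.imwrite('pics/t2c.png',cv2.resize(t['frame'][170:310,290:530,::-1],None,fx=3,fy=3,interpolation=cv2.INTER_CUBIC))
P=cloud(t,300,212,330,242);P=P[P[:,2]>.045];print(P[:,:3].mean(0))
E
```

```text
[ 0.46740861 -0.30805925  0.12402208] (array([317.7,  29.6,   4. ]), -0.0)
[0.54029378 0.00231201 0.05476153]
```

View pics/t2c.png

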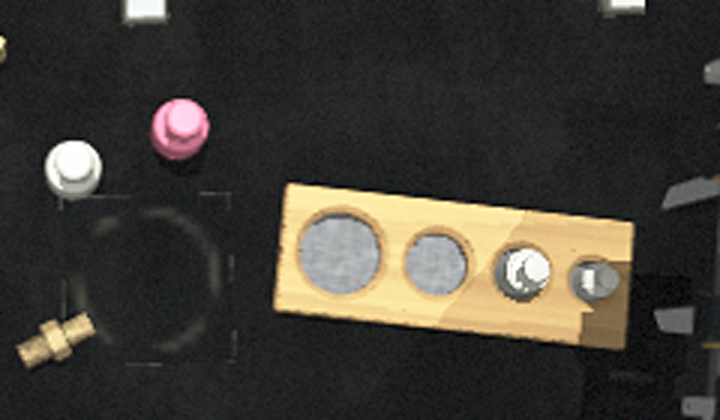

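The crop shows the small (597,280) and medium (525,270) seated. The large is at (73,170) and its pink copy at (180,128).

jog_arm --moves '[{"dp": [40,4,0],"spin": 0,"grip": 0.55},{"dp": [85,8,0],"spin": 0,"grip": 0.55},{"dp": [130,12,0],"spin": 0,"grip": 0.55},{"dp": [175,16,0],"spin": 0,"grip": 0.55},{"dp": [220,20,0],"spin": 0,"grip": 0.55},{"dp": [265,25,0],"spin": 0,"grip": 0.55},{"dp": [300,28,0],"spin": 0,"grip": 0.55},{"dp": [318,30,0],"spin": 0,"grip": 0.55},{"dp": [318,30,0],"spin": 0,"grip": 0.55},{"dp": [318,30,0],"spin": 0,"grip": 0.55},{"dp": [318,30,0],"spin": 0,"grip": 0.55}]'

```text
time: 12.35
tcp_pos: [0.5396, 0.0019, 0.1212]
tool_rot: [-3.141, 0.001, 1.429]
contact_force: [-0.2, -0.1, 0.4]
opening: 0.0513
finger_force: 0.0
```

```bash
python3 - <<'E'
from h import *
im=grab('wrist'); s=manip.sense(); print(s['tcp_pos'],to(.541,.0024,.016,1.431))
P=cloud(im,250,200,390,285); P=P[(P[:,2]>.045)&(P[:,2]<.065)]
print(P[:,:3].mean(0),np.ptp(P[:,:2],axis=0),P[:,3:].mean(0), (P[:,:2].max(0)+P[:,:2].min(0))/2)
E
```

```text
[0.53965399 0.00190058 0.12128779] (array([  0.7,   1.3, 105.3]), -0.002)
[0.53977615 0.00527353 0.05371241] [0.0222122  0.02262799] [321.76111111 252.27083333] [0.53966083 0.00405906]
```

jog_arm --moves '[{"dp": [1.5,0,40],"spin": 0,"grip": 0.55},{"dp": [1.5,0,72],"spin": 0,"grip": 0.55},{"dp": [1.5,0,92],"spin": 0,"grip": 0.55},{"dp": [1.5,0,101],"spin": 0,"grip": 0.55},{"dp": [1.5,0,105],"spin": 0,"grip": 0.55},{"dp": [1.5,0,105],"spin": 0,"grip": 0.2},{"dp": [1.5,0,105],"spin": 0,"grip": 0.2},{"dp": [1.5,0,105],"spin": 0,"grip": 0.2},{"dp": [1.5,0,105],"spin": 0,"grip": 0.2},{"dp": [1.5,0,105],"spin": 0,"grip": 0.2},{"dp": [1.5,0,105],"spin": 0,"grip": 0.2}]' --squeeze 25

```text
time: 13.5
tcp_pos: [0.5409, 0.0048, 0.0173]
tool_rot: [3.14, -0.001, 1.431]
contact_force: [-0.8, -0.2, 7.5]
opening: 0.0321
finger_force: 25.0
```

```bash
python3 - <<'E'
from h import *
s=manip.sense(); print(s['tcp_pos'],to(.4788,-.2140,.10,1.431))
E
```

```text
[0.54091001 0.00482183 0.0173287 ] (array([-225.3,  -30.9,  -82.8]), -0.0)
```

jog_arm --moves '[{"dp": [0,0,-10],"spin": 0,"grip": 0.2},{"dp": [0,0,-35],"spin": 0,"grip": 0.2},{"dp": [0,0,-70],"spin": 0,"grip": 0.2},{"dp": [0,0,-88],"spin": 0,"grip": 0.2},{"dp": [-15,-2,-88],"spin": 0,"grip": 0.2},{"dp": [-50,-7,-88],"spin": 0,"grip": 0.2},{"dp": [-90,-12,-88],"spin": 0,"grip": 0.2},{"dp": [-130,-18,-88],"spin": 0,"grip": 0.2},{"dp": [-170,-24,-88],"spin": 0,"grip": 0.2},{"dp": [-205,-28,-88],"spin": 0,"grip": 0.2},{"dp": [-224,-31,-88],"spin": 0,"grip": 0.2},{"dp": [-224,-31,-88],"spin": 0,"grip": 0.2},{"dp": [-224,-31,-88],"spin": 0,"grip": 0.2}]'

```text
time: 14.8
tcp_pos: [0.4774, -0.2131, 0.104]
tool_rot: [-3.141, -0.0, 1.429]
contact_force: [0.7, 0.1, -2.2]
opening: 0.0319
finger_force: 25.0
```

```bash
python3 - <<'E'
from h import *
im=grab('wrist','w5.png'); s=manip.sense(); print(s['tcp_pos'],s['opening'],s['contact_force'],to(.4788,-.2140,.0173,1.431))
P=cloud(im,290,240,355,330); z=s['tcp_pos'][2]-.0173+.054; P=P[abs(P[:,2]-z)<.006]; print(z,P[:,:3].mean(0),(P[:,:2].max(0)+P[:,:2].min(0))/2,np.ptp(P[:,:2],axis=0))
E
```

```text
[ 0.47784967 -0.21235506  0.10407346] 0.03198860625066792 [ 0.41350838 -0.50862852 -2.13576252] (array([-1.5,  1.2, 86.8]), -0.0)
0.14077345740774358 [ 0.47646263 -0.21082819  0.14039195] [ 0.47596011 -0.21192515] [0.02227368 0.01925205]
```

View pics/w5.png

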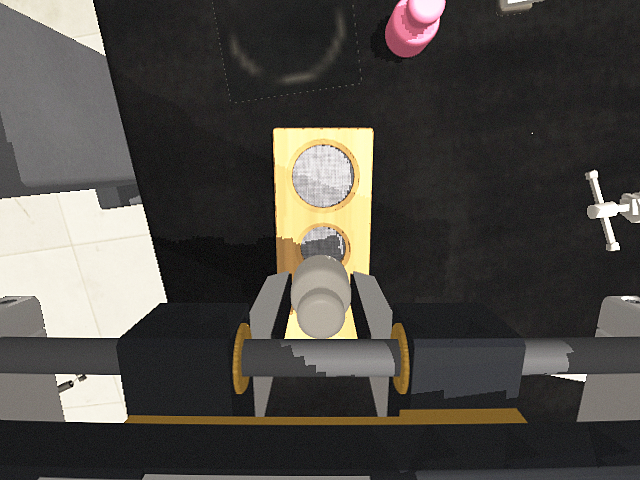

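The large is held upright at (321,295) over the second well (325,245). It needs about 1 mm of correction; lowering with that.

jog_arm --moves '[{"dp": [-1,1.2,30],"spin": 0,"grip": 0.2},{"dp": [-1,1.2,55],"spin": 0,"grip": 0.2},{"dp": [-1,1.2,70],"spin": 0,"grip": 0.2},{"dp": [-1,1.2,75],"spin": 0,"grip": 0.2},{"dp": [-1,1.2,79],"spin": 0,"grip": 0.2},{"dp": [-1,1.2,83],"spin": 0,"grip": 0.2},{"dp": [-1,1.2,86],"spin": 0,"grip": 0.2},{"dp": [-1,1.2,86],"spin": 0,"grip": 0.2}]'

```text
time: 15.65
tcp_pos: [0.4795, -0.2138, 0.0186]
tool_rot: [3.141, -0.0, 1.431]
contact_force: [-0.2, 1.1, -2.5]
opening: 0.0323
finger_force: 25.0
```

jog_arm --moves '[{"dp": [0,0,1],"spin": 0,"grip": 0.2},{"dp": [0,0,1],"spin": 0,"grip": 0.5},{"dp": [0,0,1],"spin": 0,"grip": 0.5},{"dp": [0,0,1],"spin": 0,"grip": 0.5},{"dp": [0,0,1],"spin": 0,"grip": 0.5},{"dp": [0,0,-20],"spin": 0,"grip": 0.5},{"dp": [0,0,-60],"spin": 0,"grip": 0.5},{"dp": [0,0,-105],"spin": 0,"grip": 0.7},{"dp": [0,0,-122],"spin": 0,"grip": 0.7},{"dp": [0,0,-122],"spin": 0,"grip": 0.7},{"dp": [0,0,-122],"spin": 0,"grip": 0.7}]'

```text
time: 16.75
tcp_pos: [0.4794, -0.2135, 0.1403]
tool_rot: [3.141, -0.0, 1.431]
contact_force: [0.3, -0.4, -1.0]
opening: 0.0656
finger_force: 0.0
```

```bash
python3 - <<'E'
from h import *
t=grab('top'); s=manip.sense(); print(s['tcp_pos'],to(.5254,.3055,.14,3.14))
P=cloud(t,120,215,165,255);P=P[P[:,2]>.066];print(P[:,:3].mean(0))
E
```

```text
[ 0.47897222 -0.21350487  0.1397062 ] (array([ 5.204e+02, -2.630e+01, -2.000e-01]), -1.709)
[0.52530397 0.30485479 0.07356518]
```

jog_arm --moves '[{"dp": [40,-2,0],"spin": -0.1,"grip": 0.7},{"dp": [85,-4,0],"spin": -0.25,"grip": 0.7},{"dp": [130,-6,0],"spin": -0.4,"grip": 0.7},{"dp": [175,-9,0],"spin": -0.55,"grip": 0.7},{"dp": [220,-11,0],"spin": -0.7,"grip": 0.7},{"dp": [265,-13,0],"spin": -0.85,"grip": 0.7},{"dp": [310,-16,0],"spin": -1.0,"grip": 0.7},{"dp": [355,-18,0],"spin": -1.15,"grip": 0.7},{"dp": [400,-20,0],"spin": -1.3,"grip": 0.7},{"dp": [445,-22,0],"spin": -1.45,"grip": 0.7},{"dp": [485,-25,0],"spin": -1.6,"grip": 0.7},{"dp": [510,-26,0],"spin": -1.7,"grip": 0.7},{"dp": [520,-26,0],"spin": -1.709,"grip": 0.7},{"dp": [520,-26,0],"spin": -1.709,"grip": 0.7},{"dp": [520,-26,0],"spin": -1.709,"grip": 0.7},{"dp": [520,-26,0],"spin": -1.709,"grip": 0.7},{"dp": [520,-26,0],"spin": -1.709,"grip": 0.7}]'

```text
time: 18.5
tcp_pos: [0.5264, 0.3035, 0.1406]
tool_rot: [-3.141, 0.0, 3.138]
contact_force: [0.4, 0.4, 0.4]
opening: 0.066
finger_force: 0.0
```

```bash
python3 - <<'E'
from h import *
im=grab('wrist','w6.png'); s=manip.sense(); print(s['tcp_pos'],s['tool_rot'],to(.5254,.305,.015))
P=cloud(im,250,200,390,300); P=P[(P[:,2]>.066)&(P[:,2]<.085)]
print(P[:,:3].mean(0),np.ptp(P[:,:2],axis=0),P[:,3:].mean(0), (P[:,:2].max(0)+P[:,:2].min(0))/2)
E
```

```text
[0.52634535 0.30376625 0.14064106] [-3.14156313e+00  8.91222949e-05  3.13802737e+00] (array([  1. ,   1.2, 125.6]), 0.0)
[0.52332495 0.30734436 0.07309672] [0.02948483 0.0295295 ] [324.74552846 252.92113821] [0.52433788 0.30722659]
```

View pics/w6.png

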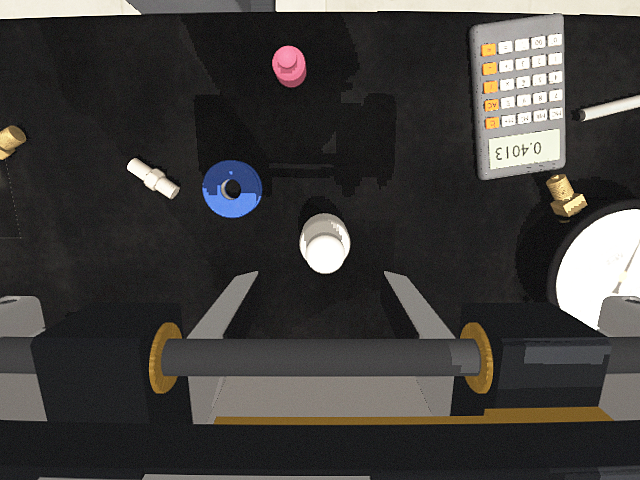

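The largest is at (325,243) and the reel (232,188) is clear of the fingers. Going down.

jog_arm --moves '[{"dp": [1.5,2,35],"spin": 0,"grip": 0.7},{"dp": [1.5,2,70],"spin": 0,"grip": 0.7},{"dp": [1.5,2,100],"spin": 0,"grip": 0.7},{"dp": [1.5,2,115],"spin": 0,"grip": 0.7},{"dp": [1.5,2,122],"spin": 0,"grip": 0.7},{"dp": [1.5,2,125],"spin": 0,"grip": 0.7},{"dp": [1.5,2,125],"spin": 0,"grip": 0.3},{"dp": [1.5,2,125],"spin": 0,"grip": 0.3},{"dp": [1.5,2,125],"spin": 0,"grip": 0.3},{"dp": [1.5,2,125],"spin": 0,"grip": 0.3},{"dp": [1.5,2,125],"spin": 0,"grip": 0.3},{"dp": [1.5,2,125],"spin": 0,"grip": 0.3}]' --squeeze 40

```text
time: 19.75
tcp_pos: [0.5252, 0.307, 0.0164]
tool_rot: [3.141, 0.001, 3.14]
contact_force: [-0.9, -1.4, 7.5]
opening: 0.0432
finger_force: 40.0
```

```bash
python3 - <<'E'
from h import *
s=manip.sense(); print(s['tcp_pos'],to(.4866,-.1562,.105,1.431))
E
```

```text
[0.52515211 0.30697113 0.01636494] (array([  37.6, -463.2,  -89. ]), 1.709)
```

jog_arm --moves '[{"dp": [0,0,-8],"spin": 0,"grip": 0.3},{"dp": [0,0,-30],"spin": 0,"grip": 0.3},{"dp": [0,0,-60],"spin": 0,"grip": 0.3},{"dp": [0,0,-84],"spin": 0,"grip": 0.3},{"dp": [2,-15,-89],"spin": 0.1,"grip": 0.3},{"dp": [4,-50,-89],"spin": 0.25,"grip": 0.3},{"dp": [7,-90,-89],"spin": 0.4,"grip": 0.3},{"dp": [11,-130,-89],"spin": 0.54,"grip": 0.3},{"dp": [14,-170,-89],"spin": 0.68,"grip": 0.3},{"dp": [17,-210,-89],"spin": 0.82,"grip": 0.3},{"dp": [20,-250,-89],"spin": 0.96,"grip": 0.3},{"dp": [24,-290,-89],"spin": 1.1,"grip": 0.3},{"dp": [27,-330,-89],"spin": 1.24,"grip": 0.3},{"dp": [30,-370,-89],"spin": 1.38,"grip": 0.3},{"dp": [33,-410,-89],"spin": 1.52,"grip": 0.3},{"dp": [36,-442,-89],"spin": 1.64,"grip": 0.3},{"dp": [38,-463,-89],"spin": 1.709,"grip": 0.3},{"dp": [38,-463,-89],"spin": 1.709,"grip": 0.3},{"dp": [38,-463,-89],"spin": 1.709,"grip": 0.3},{"dp": [38,-463,-89],"spin": 1.709,"grip": 0.3}]'

```text
time: 21.75
tcp_pos: [0.486, -0.155, 0.1044]
tool_rot: [-3.141, -0.001, 1.433]
contact_force: [0.4, 0.3, -5.1]
opening: 0.0431
finger_force: 40.0
```

```bash
python3 - <<'E'
from h import *
im=grab('wrist','w7.png'); s=manip.sense(); print(s['tcp_pos'],s['tool_rot'],s['opening'],s['contact_force'],to(.4866,-.1562,.0164,1.431))
P=cloud(im,280,230,365,345); z=s['tcp_pos'][2]-.0164+.073; P=P[abs(P[:,2]-z)<.008]; print(z,P[:,:3].mean(0),(P[:,:2].max(0)+P[:,:2].min(0))/2,np.ptp(P[:,:2],axis=0))
E
```

```text
[ 0.48611502 -0.15496123  0.10446151] [-3.1413736e+00 -5.2491431e-04  1.4335244e+00] 0.043118400658399184 [-0.01946469  0.49473406 -4.09975821] (array([-1.2,  0.7, 88.1]), 0.003)
0.16106150800193603 [ 0.4858501  -0.14730118  0.16050976] [ 0.48501226 -0.14862039] [0.02946611 0.01884908]
```

View pics/w7.png

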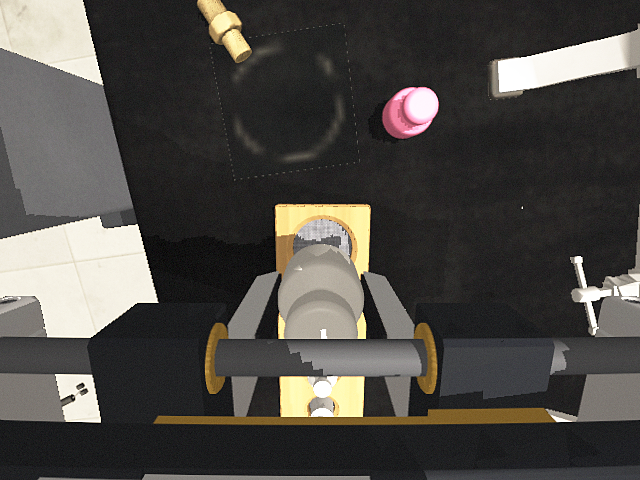

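The largest is held upright at (320,290) over the big well (322,240). Its knob is partly hidden by the gripper bar, and its visible edge puts the centre within about 1 mm. Lowering.

jog_arm --moves '[{"dp": [-1.7,0.7,30],"spin": 0,"grip": 0.3},{"dp": [-1.7,0.7,57],"spin": 0,"grip": 0.3},{"dp": [-1.7,0.7,71],"spin": 0,"grip": 0.3},{"dp": [-1.7,0.7,76],"spin": 0,"grip": 0.3},{"dp": [-1.7,0.7,80],"spin": 0,"grip": 0.3},{"dp": [-1.7,0.7,84],"spin": 0,"grip": 0.3},{"dp": [-1.7,0.7,87],"spin": 0,"grip": 0.3},{"dp": [-1.7,0.7,87],"spin": 0,"grip": 0.3}]'

```text
time: 22.6
tcp_pos: [0.4864, -0.158, 0.0176]
tool_rot: [3.141, -0.0, 1.431]
contact_force: [0.1, 0.5, -4.4]
opening: 0.0431
finger_force: 40.0
```

jog_arm --moves '[{"dp": [0,0,1],"spin": 0,"grip": 0.3},{"dp": [0,0,1],"spin": 0,"grip": 0.65},{"dp": [0,0,1],"spin": 0,"grip": 0.65},{"dp": [0,0,1],"spin": 0,"grip": 0.65},{"dp": [0,0,1],"spin": 0,"grip": 0.65},{"dp": [0,0,-20],"spin": 0,"grip": 0.65},{"dp": [0,0,-60],"spin": 0,"grip": 0.65},{"dp": [0,0,-105],"spin": 0,"grip": 0.65},{"dp": [40,0,-140],"spin": 0,"grip": 0.65},{"dp": [85,0,-160],"spin": 0,"grip": 0.65},{"dp": [130,0,-160],"spin": 0,"grip": 0.65},{"dp": [175,0,-160],"spin": 0,"grip": 0.65},{"dp": [220,0,-160],"spin": 0,"grip": 0.65},{"dp": [265,0,-160],"spin": 0,"grip": 0.65},{"dp": [300,0,-160],"spin": 0,"grip": 0.65},{"dp": [300,0,-160],"spin": 0,"grip": 0.65},{"dp": [300,0,-160],"spin": 0,"grip": 0.65}]'

```text
time: 24.3
tcp_pos: [0.528, 0.1393, 0.1773]
tool_rot: [-3.141, 0.001, 1.432]
contact_force: [-0.1, -0.5, 0.1]
opening: 0.0608
finger_force: 0.0
```

```bash
python3 - <<'E'
from h import *
t=grab('top'); s=grab('side')
for n,(a,b,z0,h) in dict(largest=(403,252,.066,.073),large=(437,257,.048,.054),medium=(463,260,.038,.043),small=(487,263,.031,.036)).items():
    P=cloud(t,a-22,b-22,a+22,b+22);z=np.percentile(P[:,2],99.5)
    T=P[(P[:,2]>z0)&(P[:,2]<z0+.014)&(np.hypot(P[:,3]-a,P[:,4]-b)<14)]
    print(n,T[:,:3].mean(0).round(4),T[:,2].max().round(4),'expect',h)
a=cv2.resize(t['frame'][200:310,360:520,::-1],(800,550))[:300]; 
A=cv2.resize(t['frame'][225:300,370:515,::-1],(640,331)); B=cv2.resize(s['frame'][270:385,300:430,::-1],(300,265))
o=np.zeros((600,640,3),np.uint8); o[:331]=A; o[331:596,:300]=B; cv2.imwrite('pics/end.png',o)
print(manip.sense()['tcp_pos'])
E
```

```text
largest [ 0.486  -0.1555  0.0741] 0.0777 expect 0.073
large [ 0.4795 -0.2142  0.0552] 0.0596 expect 0.054
medium [ 0.4724 -0.263   0.0438] 0.0476 expect 0.043
small [ 0.4665 -0.3079  0.0364] 0.0398 expect 0.036
[0.52810595 0.13780812 0.17751991]
```

View pics/end.png

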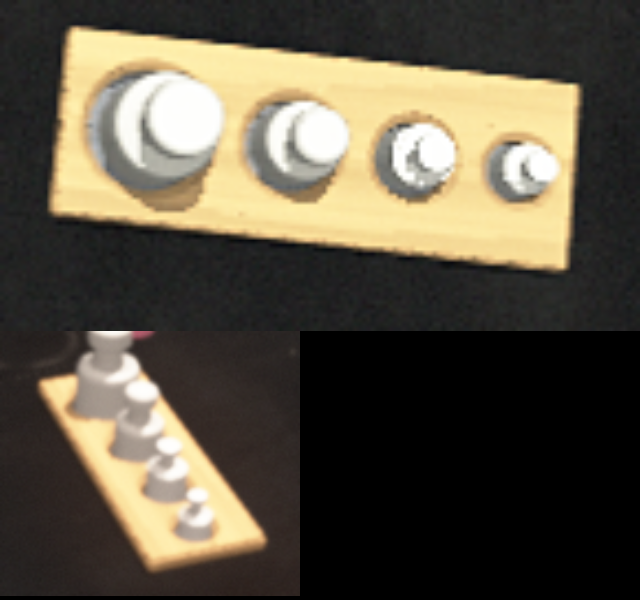

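All four weights stand upright and fully down in their wells. Their tops match the expected heights plus the same 3–4 mm bias as before, and their centres are within about 1 mm. The gripper is clear.

```bash
python3 -c "
from cell import manip
print(manip.close_job())"
```

```text
the job is handed in; nothing more can be done
None
```

All four weights stand upright and fully down in their own wells, with the gripper clear; I handed the job in about 24 s into the 96 s allowed, and no verdict was returned.

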